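# Lock the stop post in the deli counter's slotted rail

## Task

Fit the wing-topped stop post from the rack into the slotted rail on the cheese counter, so that it keeps the sliding divider from creeping. Drop its hammer-head foot into the slot in the open stretch between divider and fixed stop until its flange lies flush on the rail, slide it along until it just touches the divider without shoving the divider away, press it down and turn it a quarter turn clockwise (seen from above) so that the head catches under the lips. Tug it gently upwards to prove that it has caught, then let it sit flush again, still up against the divider, and let go; leave the round-topped socket and the goods where they are.

Things in the scene. Friction and masses are not known exactly. Their poses are not given: they have to be found in the camera images.
- post_grip (a point): The plain steel stop post, 150 g, at the start hanging upright by its flange in one slot of the rack. This point: centre of its wing, where it is held. The wing is a flat upright bar 34 mm long (the post's y), 10 thick (x), 34 high, standing 28 to 62 above the underside of the round flange. Neck under the wing 14 across.
- post_seat (a point): Same post, same axes: centre of the underside of its flange, 45 mm below the wing's centre. The flange is 36 mm across and 8 thick. Under it come a shank 12 across and 7 long, then the hammer head.
- post_head (a point): Same post: centre of the underside of its hammer head, 14 mm under the underside of the flange. The head is 33 mm long (along the wing, y), 12 wide (x), 7 thick. Two opposite corners are cut off, so that inside the rail it turns only clockwise seen from above, to a stop at about 95 degrees.
- rail_mid (a point): Fixed aluminium slotted rail, 320 mm long, 40 wide, 30 high. This point: middle of its length, centre of the slot, level with the top face. y runs along the slot, x across, z up. The slot is 15 wide, open along the whole rail; the lips are 4 thick; the cavity under them is 34 wide, its floor 25 below the top face. A caught post can be lifted 3 mm from flush, no more.
- rail_stop (a point): The fixed stop that already stands on the rail, 138 mm from its middle towards +y: this point is on the rail's top face at its centre. It is 47 mm high, 36 across. Between it and the divider the rail is empty.
- divider: Steel divider that slides along the rail with about 12 N of friction. Origin: foot of its end face (36 mm wide, 12 high) looking along the rail's +y to the empty stretch, level with the rail's top; axes as the rail's. Its low foot runs 66 back to -y, with an upright plate 75 high at the far end. A post up against the face has its axis 18 mm (flange radius) in +y from it.
- rack: White plastic rack, 70 (x) x 180 (y), top 40 above the counter, with two slots 21 x 41 (long side along y) at y = +45 and -45 of its origin (centre of its underside). The post hangs in one, the socket in the other, either way round.
- socket_center (a point): Bystander in the rack: a sign socket with the same foot but a round top (30 across, 40 high over the rack's top) in place of the wing. To be left alone.
- cheese: Bystander on the counter: block of cheese 70 x 90 x 50 (mm). To be left alone.
- wheel: Bystander on the counter: small round cheese, 94 across, 40 high (mm). To be left alone.
- tin: Bystander on the counter: flat tin, 72 across, 55 high (mm). To be left alone.
- can: Bystander on the counter: tin can, 66 across, 85 high (mm). To be left alone.
- jar: Bystander on the counter: jar, 60 across, 90 high (mm). To be left alone.
- cup: Bystander on the counter: small white bowl, 80 across, 60 high (mm). To be left alone.
There are look-alikes about, which are no part of the job. What is shaped like the part that bears post_grip but purple is not meant.

How it is judged (in metres and radians):
On the way, in this order (a step that is already met when the one before it is completed fails the run):
1. the post's head is in the slot, wing along the rail, flange flush on the rail, clear of the divider (x of post_seat in the frame of rail_mid between -0.004 and 0.004 m and y of post_seat in the frame of rail_mid between -0.15 and 0.13 m and z of post_seat in the frame of rail_mid between -0.003 and 0.0015 m and angle between the y axis of post_seat and the y axis of rail_mid, either way round below 0.15 rad and y of post_seat in the frame of divider above 0.0205 m), for 0.1 s.
2. still in the slot with the wing along the rail, the post touches the divider (x of post_seat in the frame of rail_mid between -0.004 and 0.004 m and y of post_seat in the frame of rail_mid between -0.15 and 0.13 m and angle between the y axis of post_seat and the y axis of rail_mid, either way round below 0.15 rad and z of post_seat in the frame of rail_mid below 0.004 m and contact force between post and divider above 1 N), for 0.05 s.
3. flange flush, the wing is turned across the rail: the head is under the lips (x of post_seat in the frame of rail_mid between -0.004 and 0.004 m and y of post_seat in the frame of rail_mid between -0.15 and 0.13 m and z of post_seat in the frame of rail_mid between -0.003 and 0.0015 m and angle between the y axis of post_seat and the x axis of rail_mid, either way round below 0.2 rad), for 0.1 s.
4. tugged upwards: the head bears against the lips (angle between the y axis of post_seat and the x axis of rail_mid, either way round below 0.25 rad and z of post_seat in the frame of rail_mid between 0.002 and 0.006 m and contact force between post and rail above 2 N), for 0.03 s.
At the end, for the whole second after the job is handed in: The post's wing stands across the rail within 0.2 rad, its flange flush on the rail (within 1.5 mm), its axis within 4 mm of the slot's middle and its flange within 2.5 mm of the divider's end face; it is at rest, and the divider is within 5 mm of where it was (all of step 3 and y of post_seat in the frame of divider between 0.0155 and 0.0205 m and linear speed of post below 0.02 m/s and distance of divider from where it was at the start of the episode below 0.005 m); the robot touches nothing.
It fails at once if the divider is shoved more than 6 mm along the rail (distance of divider from where it was at the start of the episode above 0.006 m).
It fails at once if the post is tugged or rammed with more than 80 N against the rail (contact force between post and rail above 80 N).
It fails at once if the round-topped socket is moved more than 20 mm (distance of socket_center from where it was at the start of the episode above 0.02 m).
It fails at once if goods on the counter are moved more than 30 mm (distance of any of cheese, wheel, tin, can, jar, cup from where it was at the start of the episode above 0.03 m).
It also fails if it takes over 54 s, if anything falls off the work surface, if the arm or the gripper's body presses on something with over 40 N, if the wrist force passes 120 N, or if a joint passes its speed limit or range.

## Robot

A 6-joint arm with a two-finger parallel gripper is mounted at the origin on the work surface. World frame = base frame: x ahead of the robot, y to its left, z up, the work surface at z = 0. Lengths are in m, angles in degrees, forces in N, time in s.
With the tool pointing down it reaches from about 0.25 to 0.725 m from the base axis. Payload 4 kg.
Tool frame: the origin (TCP) lies midway between the tips of the shut fingers; the grasp point (between the pads) lies 19 mm behind it; z points along the fingers, y is the line along which they close (so a half turn about z gives the same grasp; the last joint's range is limited). The gripper opens to 85 mm and grips with 20 to 120 N. Pads are 22 mm wide; open, the fingers measure 114 mm over their backs; the gripper's body (76 mm by 85 mm) begins 54 mm behind the grasp point. The pads swing forward as they close: fully open they stand 13 mm farther back than shut.
Start: joints at [73.625, 13.785, 0.286, 76.501, 0, 90], TCP at [0.141, 0.48, 0.231] pointing down, gripper open.
Joint ranges: [-155.79, 155.79], [-60.16, 107.12], [-62.33, 73.08], [-114, 123.19], [-81.49, 82.49], [-180, 180]. Speed limits (degrees/s): [159.86, 159.86, 180, 180, 180, 180].

## Interface

Orientations are given as a 3x3 rotation matrix whose columns are the frame's x, y, z axes.
In Python, from plant import get_obs, cams, order gives the robot as it stands. The module is installed in compiled form; this text tells all that it offers.
- The arm moves only by the tool jog_arm, never from a script. Its argument "steps" is text: rows parted by semicolons, each of 7 numbers parted by spaces: the shift along the world's x, y, z in m, then the turn, a rotation vector about the world's x, y, z in degrees, then the opening in per cent of the stroke, from 0 (shut) to 100 (fully open). A call has 1 to 10 rows; each row is the pose to reach, as a shift and turn from the pose commanded when the call began; what a row does not reach only later rows make up. A row lasts 1/12 s, in which the tool goes at most 41.7 mm and 7.16 degrees, less where a joint would pass 70% of its speed; a pose out of reach is approached as far as the arm can. A call with a gripper value outside its range is refused whole. The fingers move at their own pace and stop on an object; the grip force is fixed at half the most. Time passes only in rows, so rows that repeat a pose let the fingers close. It gives the time, the measured TCP pose, the force, the opening and the grip force at its end, in the units of the state.
- get_obs(): the state, without advancing time (a new reading comes with each control period).
- cams.grab_frame(name): name is "scene" or "side" or "wrist"; returns the picture (400x640x3 uint8, blue, green, red); there is no depth.
- cams.camera_model(name): a dict with "fovy" (degrees; the focal length in pixels is half the picture's height over the tangent of half this angle, whatever the lens; pixels are square), "cx", "cy" (the principal point, pixels), "D" ([k1, k2, p1, p2, k3] as OpenCV has them; the pictures are not rectified), "T" (4x4, takes a point from camera to world coordinates). Camera axes: x right, y down, z forward; pixel columns grow to the right and rows downward; lengths in m; the calibration is good to about 2 mm. A picture is of the moment at which its call begins: read the wrist's pose just before it. camera_model takes no time and is no camera call; for the wrist camera it gives the pose at the moment of the call.
- order.finish_job(): hands the job in; it is judged then, once.
The state is a dict: "time_s": time; "q": joint angles; "dq": joint speeds; "tau": joint torques, N m; "ee_pos": TCP position; "ee_rot": TCP orientation; "ft_force": force on the tool from outside, world axes, zero at the start; "ft_torque": the same for the moment, N m; "opening": opening from 0.0 (shut) to 1.0 (fully open); "grip_force": force on a finger pad.
Only numpy, scipy, OpenCV 4.12 (cv2) and the standard library are available. Lean on these libraries where they do the work, as an engineer would, in place of code of your own. Each camera call takes 0.05 s, during which the arm holds its last target. There are 200 camera calls.

## Working session

There is one attempt and no reset: what is moved stays moved. The work goes in short steps, Python scripts to look and compute and a tool call to move; the robot and the scene stay as the last step left them, time stands still between calls to the robot, and variables do not carry over. Pictures are saved under pics/ and viewed, at most 10 in all, crops included, and the job is handed in when it is done.

Besides the shell and the picture viewer there is one more tool, called after "Request:" as a command line: name --argument value ..., lists and objects as JSON in quotes. jog_arm: Moves the arm, as the interface text tells. Its arguments: {"type":"object","properties":{"steps":{"type":"string"}},"required":["steps"]}

```bash
mkdir -p pics
cat > h.py <<'E'
import numpy as np, cv2
from plant import get_obs, cams, order
def K(m):
    f=200/np.tan(np.radians(m["fovy"])/2)
    return np.array([[f,0,m["cx"]],[0,f,m["cy"]],[0,0,1.]])
def ray(m,uv):
    p=cv2.undistortPoints(np.array(uv,float).reshape(-1,1,2),K(m),np.array(m["D"],float)).reshape(-1,2)
    T=np.array(m["T"]); d=np.c_[p,np.ones(len(p))]@T[:3,:3].T
    return T[:3,3],d
def onz(m,uv,z):
    o,d=ray(m,uv); return o+d*((z-o[2])/d[:,2])[:,None]
def proj(m,P):
    T=np.linalg.inv(np.array(m["T"])); P=np.atleast_2d(P)@T[:3,:3].T+T[:3,3]
    return cv2.projectPoints(P,np.zeros(3),np.zeros(3),K(m),np.array(m["D"],float))[0].reshape(-1,2)
E
python3 - <<'E'
from h import *
for n in("scene","side","wrist"):
    m=cams.camera_model(n); im=cams.grab_frame(n); cv2.imwrite(f"pics/{n}0.png",im)
    print(n,m["fovy"],m["D"],np.round(m["T"],3).tolist())
a=cv2.imread("pics/scene0.png")
E
```

```text
scene 54.140695716277726 [0.00902953 0.         0.         0.         0.        ] [[-0.816, 0.49, -0.305, 0.861], [0.577, 0.683, -0.448, 0.463], [-0.012, -0.542, -0.84, 0.964], [0.0, 0.0, 0.0, 1.0]]
side 48.341018781930174 [-0.00388398  0.          0.          0.          0.        ] [[-0.903, -0.309, 0.297, 0.224], [-0.429, 0.66, -0.617, 0.672], [-0.005, -0.685, -0.729, 0.887], [0.0, 0.0, 0.0, 1.0]]
wrist 68.1943141321887 [-0.03280125  0.          0.          0.          0.        ] [[0.281, 0.913, 0.295, 0.065], [0.96, -0.267, -0.087, 0.502], [-0.001, 0.308, -0.952, 0.373], [0.0, 0.0, 0.0, 1.0]]
```

View pics/scene0.png

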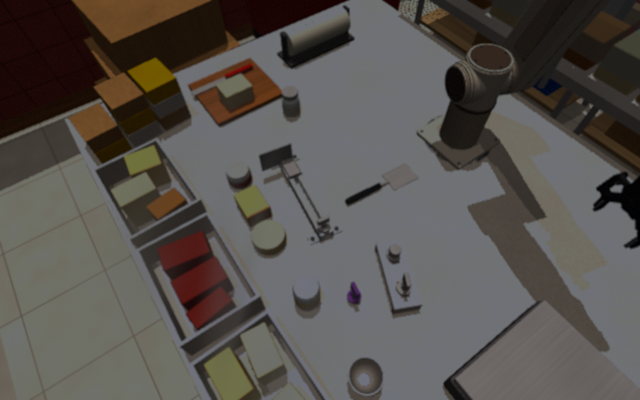

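View pics/side0.png

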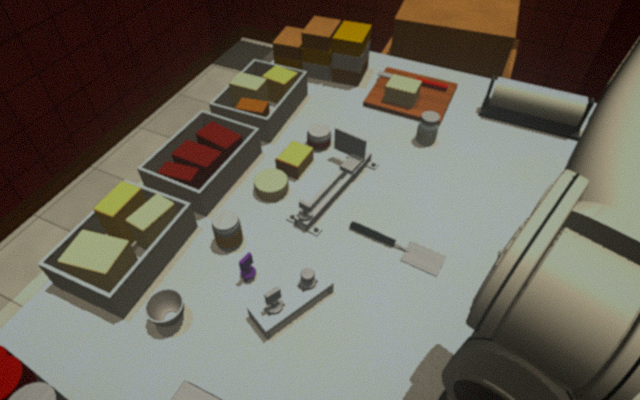

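Candidates for the post: the steel winged piece in the rack (scene 404,283; side 272,297); the round-topped socket (scene 394,250; side 307,275); the purple look-alike (scene 354,292; side 247,265); the fixed stop on the rail (scene 322,222). I choose the winged steel piece in the rack. One close crop will check it.

Run:
```python
from h import *
a=cv2.imread("pics/scene0.png");b=cv2.imread("pics/side0.png")
z=lambda i,x,y,w,h:cv2.resize(cv2.convertScaleAbs(i[y:y+h,x:x+w],alpha=1.6),(400,300),interpolation=cv2.INTER_CUBIC)
cv2.imwrite("pics/c.png",np.vstack([np.hstack([z(a,360,230,80,60+20-20),z(a,250,140,140,105)]),np.hstack([z(b,230,250,120,90),z(b,280,120,160,120)])]))
for n,uvz in(("scene",[(404,275,.085),(405,292,.04),(394,248,.08),(322,232,.03),(297,178,.03)]),("side",[(272,295,.085),(273,311,.04),(307,270,.08),(302,222,.03),(345,178,.03)])):
    m=cams.camera_model(n)
    for u,v,h in uvz: print(n,u,v,onz(m,[(u,v)],h).round(3))
```

```text
scene 404 275 [[0.496 0.276 0.085]]
scene 405 292 [[0.505 0.301 0.04 ]]
scene 394 248 [[0.466 0.206 0.08 ]]
scene 322 232 [[0.57  0.042 0.03 ]]
scene 297 178 [[ 0.525 -0.15   0.03 ]]
side 272 295 [[0.506 0.289 0.085]]
side 273 311 [[0.501 0.3   0.04 ]]
side 307 270 [[0.469 0.203 0.08 ]]
side 302 222 [[0.557 0.053 0.03 ]]
side 345 178 [[ 0.52  -0.135  0.03 ]]
```

View pics/c.png

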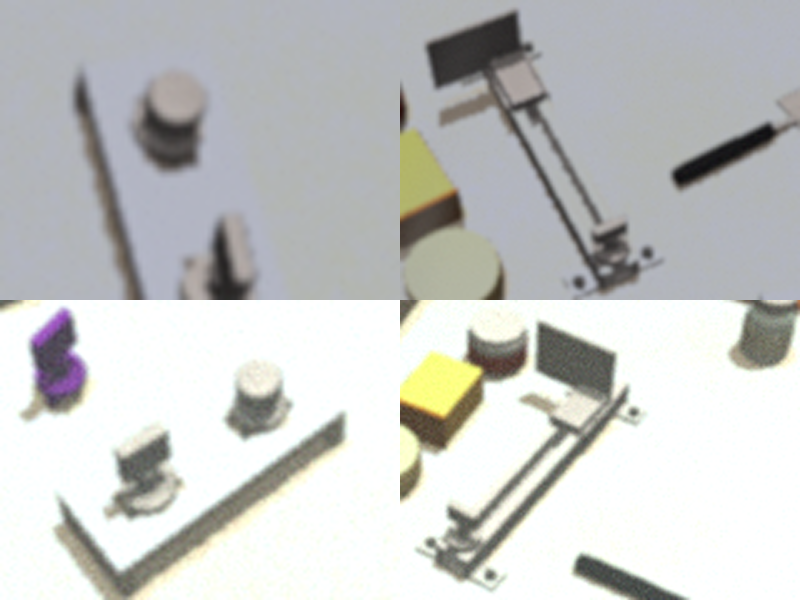

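View pics/wrist0.png

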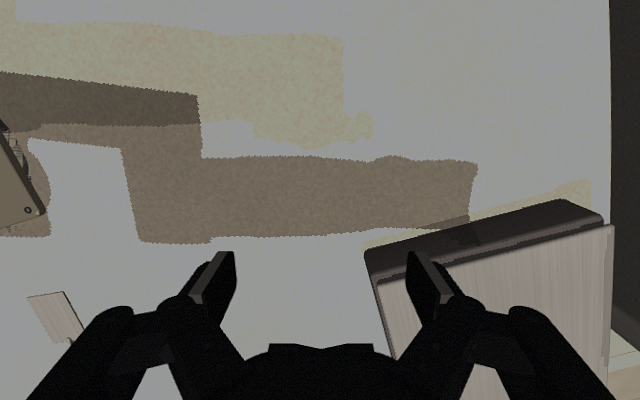

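The crop shows the grey winged post at the near (+y) end of the rack (wing at about scene 406,277, side 273,295) and the round socket at the other slot. The purple one stands on the counter by itself, so it is not the target. The wrist view shows nothing of use yet. The rail runs from the divider (scene ~297,178) to the fixed stop (~322,225). I'll go above the post.

Request:
jog_arm --steps "0.36 -0.195 0.03 0 0 86 60;0.36 -0.195 0.03 0 0 86 60;0.36 -0.195 0.03 0 0 86 60;0.36 -0.195 0.03 0 0 86 60;0.36 -0.195 0.03 0 0 86 60;0.36 -0.195 0.03 0 0 86 60;0.36 -0.195 0.03 0 0 86 60;0.36 -0.195 0.03 0 0 86 60;0.36 -0.195 0.03 0 0 86 60;0.36 -0.195 0.03 0 0 86 60"

```text
time_s: 0.98
ee_pos: [0.4699, 0.3014, 0.2585]
ee_rot: [[-0.667, -0.745, -0.001], [-0.745, 0.667, -0.0], [0.001, 0.0, -1.0]]
ft_force: [-0.4, 1.7, 0.2]
opening: 0.602
grip_force: 0.0
```

Request:
jog_arm --steps "0 0 0 0 0 14 60;0 0 0 0 0 14 60;0 0 0 0 0 14 60;0 0 0 0 0 14 60"

```text
time_s: 1.32
ee_pos: [0.4686, 0.3024, 0.2581]
ee_rot: [[-0.475, -0.88, -0.001], [-0.88, 0.475, -0.001], [0.001, 0.001, -1.0]]
ft_force: [0.7, 0.2, 1.0]
opening: 0.601
grip_force: 0.0
```

Run:
```python
from h import *
m=cams.camera_model("wrist"); im=cams.grab_frame("wrist"); cv2.imwrite("pics/w1.png",im); o=get_obs()
print(o["q"],o["ee_pos"],np.round(o["ee_rot"],3).tolist(), proj(m,[[.50,.285,.085],[.5,.3,.04]]))
import pickle; pickle.dump(m,open("w1.pkl","wb"))
```

```text
[ 3.28657901e+01  1.99901210e+01  1.27980924e+01  8.28530347e+01
  5.18066466e-04 -2.88369305e+01] [0.46838671 0.30261966 0.25831523] [[-0.474, -0.88, -0.001], [-0.88, 0.474, -0.0], [0.001, 0.0, -1.0]] [[287.33094511 176.36450809]
 [297.21159418 177.95551014]]
```

View pics/w1.png

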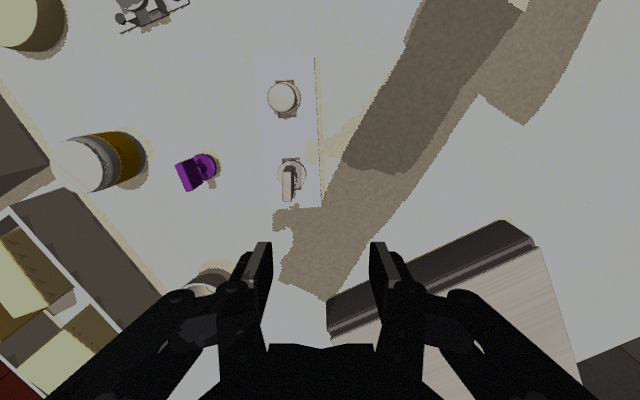

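The wrist view shows the post's wing at about (288,183) with its flange at (292,173), the socket at (284,97), the purple look-alike at (198,170) and the rack's right edge running (317,57)-(321,207).

Run:
```python
from h import *
import pickle; m=pickle.load(open("w1.pkl","rb")); im=cv2.imread("pics/w1.png")
P=onz(m,[(317,57),(321,207)],.04); d=P[1]-P[0]; print("rack edge ang",np.degrees(np.arctan2(d[1],d[0])),P)
c=cv2.resize(im[150:215,260:325],None,fx=9,fy=9,interpolation=cv2.INTER_NEAREST)
cv2.imwrite("pics/w1c.png",cv2.convertScaleAbs(c,alpha=1.3))
```

```text
rack edge ang 63.15321174821904 [[0.41144668 0.18908871 0.04      ]
 [0.49204858 0.34833011 0.04      ]]
```

View pics/w1c.png

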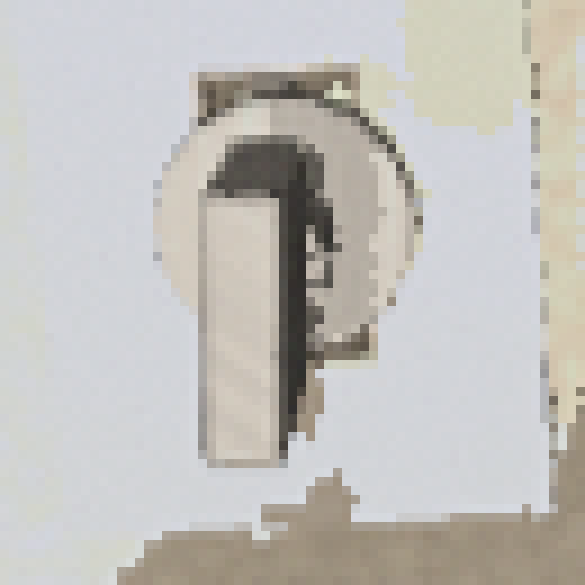

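The crop shows the wing's top face with corners at about (282.2,171.4), (291.3,171.4), (292.2,201.7), (283,201.7), and the flange circle centred near (292,175).

Run:
```python
from h import *
import pickle; m=pickle.load(open("w1.pkl","rb"))
c=np.array([(200,193),(282,193),(290,465),(207,465)])/9+[260-.05,150-.05]
P=onz(m,c,.102); print(P, P.mean(0))
a=P[2]+P[3]-P[0]-P[1]; print(np.degrees(np.arctan2(a[1],a[0])),np.linalg.norm(a)/2)
print(onz(m,np.array([(287,222)])/9+[260,150],.048))
# rail guess: from both fixed views
s=cams.camera_model("scene")
```

```text
[[0.49829444 0.27513098 0.102     ]
 [0.4899943  0.2796068  0.102     ]
 [0.50568579 0.30864052 0.102     ]
 [0.51436729 0.30396894 0.102     ]] [0.50208546 0.29183681 0.102     ]
61.23869865676166 0.03300797347260198
[[0.50214704 0.29182659 0.048     ]]
```

Request:
jog_arm --steps "0.0335 -0.0105 -0.04 0 0 0 50;0.0335 -0.0105 -0.08 0 0 0 50;0.0335 -0.0105 -0.12 0 0 0 50;0.0335 -0.0105 -0.16 0 0 0 50;0.0335 -0.0105 -0.192 0 0 0 50;0.0335 -0.0105 -0.192 0 0 0 50;0.0335 -0.0105 -0.192 0 0 0 50;0.0335 -0.0105 -0.192 0 0 0 50"

```text
time_s: 2.03
ee_pos: [0.5032, 0.2933, 0.0688]
ee_rot: [[-0.472, -0.882, 0.003], [-0.882, 0.472, 0.002], [-0.003, -0.002, -1.0]]
ft_force: [-0.1, 0.4, 0.0]
opening: 0.5
grip_force: 0.0
```

Run:
```python
from h import *
m=cams.camera_model("wrist"); im=cams.grab_frame("wrist")
cv2.imwrite("pics/w2.png",im); print(get_obs()["ee_pos"])
```

```text
[0.50412942 0.29371277 0.06983132]
```

View pics/w2.png

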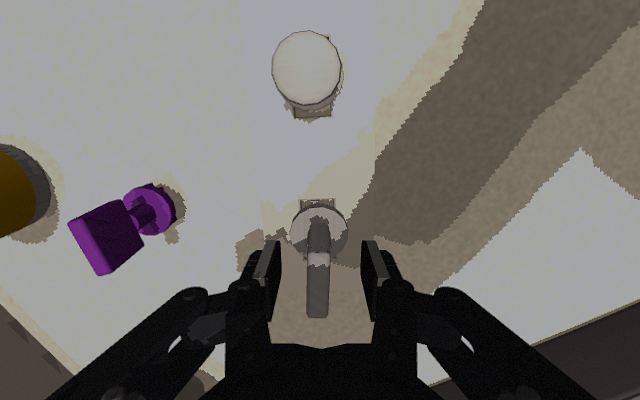

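The wing (318,275) stands centred between the pads (270 and 370). Closing on it.

Request:
jog_arm --steps "-0.001 -0.001 -0.003 0 0 0 0;-0.001 -0.001 -0.003 0 0 0 0;-0.001 -0.001 -0.003 0 0 0 0;-0.001 -0.001 -0.003 0 0 0 0;-0.001 -0.001 -0.003 0 0 0 0;-0.001 -0.001 -0.003 0 0 0 0;-0.001 -0.001 -0.003 0 0 0 0;-0.001 -0.001 -0.003 0 0 0 0"

```text
time_s: 2.75
ee_pos: [0.5024, 0.2919, 0.0657]
ee_rot: [[-0.472, -0.882, 0.003], [-0.882, 0.472, 0.002], [-0.003, -0.002, -1.0]]
ft_force: [-0.1, -0.8, 6.2]
opening: 0.106
grip_force: 58.7
```

Request:
jog_arm --steps "0 0 0.04 0 0 0 0;0 0 0.08 0 0 0 0;0 0 0.12 0 0 0 0;0.01 -0.03 0.16 0 0 5 0;0.02 -0.065 0.19 0 0 10 0;0.025 -0.1 0.21 0 0 15 0;0.03 -0.14 0.215 0 0 15 0;0.035 -0.18 0.215 0 0 15 0;0.04 -0.22 0.215 0 0 15 0;0.043 -0.26 0.215 0 0 15 0"

```text
time_s: 3.58
ee_pos: [0.5437, 0.036, 0.2792]
ee_rot: [[-0.227, -0.974, 0.001], [-0.974, 0.227, 0.0], [-0.0, -0.001, -1.0]]
ft_force: [1.2, 0.0, -0.7]
opening: 0.11
grip_force: 60.0
```

Request:
jog_arm --steps "0 -0.04 0 0 0 0 0;0 -0.05 0 0 0 0 0;0 -0.05 0 0 0 0 0;0 -0.05 0 0 0 0 0;0 -0.05 0 0 0 0 0"

```text
time_s: 4.0
ee_pos: [0.5435, -0.0112, 0.2785]
ee_rot: [[-0.227, -0.974, -0.0], [-0.974, 0.227, 0.001], [-0.001, 0.0, -1.0]]
ft_force: [-0.6, 0.4, -0.9]
opening: 0.109
grip_force: 60.0
```

Run:
```python
from h import *
import pickle
m=cams.camera_model("wrist"); im=cams.grab_frame("wrist"); pickle.dump(m,open("w3.pkl","wb"))
cv2.imwrite("pics/w3.png",im); print(get_obs()["ee_pos"])
cv2.imwrite("pics/w3b.png",cv2.resize(im[:, 120:520],(600,600),interpolation=cv2.INTER_CUBIC))
```

```text
[ 0.54355651 -0.01083925  0.27855142]
```

View pics/w3b.png

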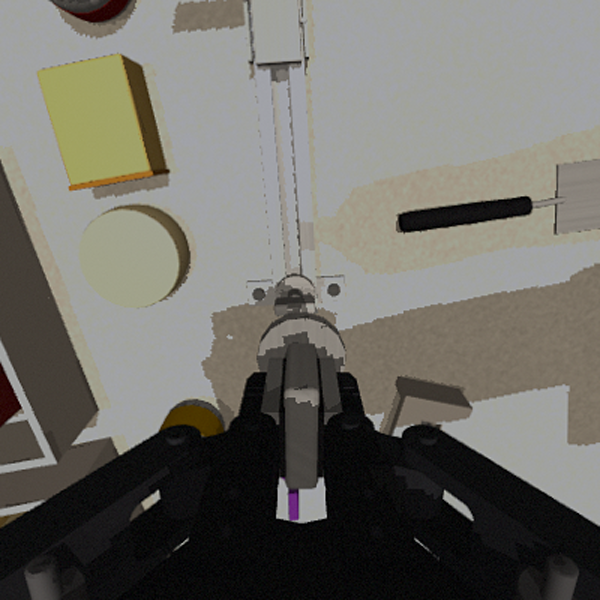

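The view shows the rail's slot running from the divider's end face (zoomed (250-307,65)) down to the fixed stop (zoomed (294,295)). The held post is at the lower centre. Next I measure the slot's edges and the divider face.

Run:
```python
from h import *
import pickle; m=pickle.load(open("w3.pkl","rb"))
g=cv2.cvtColor(cv2.imread("pics/w3.png"),cv2.COLOR_BGR2GRAY)
for r in (60,80,100,120,140,160,175): print(r,g[r,285:335].tolist())
print("cols, rows 34..60")
for c in (290,296,302,306,312,318): print(c,g[34:60,c].tolist())
```

```text
60 [161, 162, 162, 161, 161, 162, 162, 162, 161, 161, 162, 163, 162, 163, 163, 163, 138, 150, 159, 159, 162, 162, 162, 161, 163, 163, 161, 118, 136, 161, 164, 163, 163, 161, 162, 162, 161, 162, 163, 152, 149, 150, 152, 161, 161, 162, 162, 161, 162, 163]
80 [160, 162, 161, 162, 163, 161, 161, 146, 158, 163, 163, 161, 162, 162, 161, 163, 164, 140, 152, 158, 159, 160, 160, 163, 163, 163, 162, 162, 165, 127, 161, 163, 162, 161, 162, 161, 162, 161, 163, 162, 156, 158, 159, 157, 161, 160, 161, 162, 162, 162]
100 [162, 161, 161, 162, 162, 162, 162, 162, 163, 152, 160, 163, 162, 162, 162, 162, 162, 162, 163, 137, 151, 156, 158, 161, 163, 162, 162, 163, 163, 165, 115, 150, 161, 163, 161, 163, 163, 162, 162, 163, 163, 156, 157, 155, 156, 160, 161, 162, 161, 161]
120 [161, 161, 161, 161, 162, 161, 161, 161, 163, 163, 150, 160, 161, 162, 162, 163, 162, 162, 162, 163, 140, 149, 151, 154, 153, 162, 162, 162, 162, 162, 166, 111, 136, 162, 162, 162, 161, 163, 162, 162, 161, 162, 157, 156, 157, 162, 161, 160, 162, 161]
140 [162, 161, 161, 162, 162, 162, 161, 161, 160, 161, 162, 163, 137, 160, 162, 16
[... 782 characters left out ...]
3, 160, 164, 155, 153, 154, 153, 149, 145, 158, 162]
296 [161, 161, 162, 162, 161, 162, 165, 148, 53, 57, 99, 115, 110, 143, 164, 162, 162, 162, 162, 162, 162, 161, 162, 163, 162, 161]
302 [160, 162, 161, 160, 161, 162, 160, 123, 29, 64, 88, 84, 82, 83, 84, 83, 83, 82, 81, 75, 146, 160, 158, 155, 156, 152]
306 [161, 161, 162, 162, 161, 163, 152, 97, 36, 69, 88, 85, 99, 116, 117, 116, 117, 117, 116, 115, 110, 153, 163, 162, 163, 162]
312 [161, 161, 162, 161, 163, 164, 144, 31, 57, 93, 95, 109, 123, 123, 125, 124, 117, 112, 110, 120, 121, 120, 119, 157, 131, 112]
318 [161, 161, 161, 162, 163, 157, 112, 33, 66, 102, 114, 143, 164, 163, 162, 162, 163, 163, 163, 161, 162, 162, 162, 163, 163, 162]
```

Run:
```python
from h import *
import pickle; m=pickle.load(open("w3.pkl","rb"))
r=np.array([60,80,100,120,140,160,175]);l=np.array([300.5,301.5,303.5,304.5,306.5,308.5,309.5]);R=np.array([313.2,314.6,316.2,317.6,318.9,319.8,320.6])
A=onz(m,np.c_[l,r],.03);B=onz(m,np.c_[R,r],.03);C=(A+B)/2
k,b=np.polyfit(C[:,1],C[:,0],1); print("x=%.4f*y+%.4f"%(k,b),"ang",90-np.degrees(np.arctan(k)),(C[:,0]-k*C[:,1]-b).round(4),"width",np.linalg.norm(A-B,axis=1).round(4))
u=np.array([k,1,0])/np.hypot(k,1)
for n,uv,z in(("top296",(296,41.2),.042),("top318",(318,40),.042),("bot296",(296,47.3),.03),("bot318",(318,45.3),.03)):
    P=onz(m,[uv],z)[0]; print(n,P.round(4),"along",P@u)
P=onz(m,[(120/1+294/1.5,295/1.5)],.03)[0]; print("stop approx",P,P@u, "C ends",C[[0,-1]])
# held post: flange check
o=get_obs(); print(o["ee_pos"],np.degrees(np.arctan2(*np.array(o["ee_rot"])[:2,0][::-1])))
for y in(0.,-.03,-.05,-.08): print(y,k*y+b)
```

```text
x=0.1642*y+0.5534 ang 80.67575113938894 [-0.0001  0.0002 -0.0002  0.0001 -0.0001 -0.0001  0.0001] width [0.0155 0.0162 0.016  0.0168 0.0163 0.0151 0.0151]
top296 [ 0.5378 -0.1597  0.042 ] along -0.07041104404722487
top318 [ 0.5126 -0.1551  0.042 ] along -0.06996777813070568
bot296 [ 0.5399 -0.1554  0.03  ] along -0.0659116052073235
bot318 [ 0.5136 -0.1516  0.03  ] along -0.06633968352566084
stop approx [0.55999963 0.03394243 0.03      ] 0.1242259211983177 C ends [[ 0.53054332 -0.13868434  0.03      ]
 [ 0.55412014  0.00355574  0.03      ]]
[ 0.54355651 -0.01083925  0.27855142] -103.05182887243184
0.0 0.5533895821437497
-0.03 0.5484638556874515
-0.05 0.5451800380499193
-0.08 0.5402543115936211
```

Run:
```python
from h import *
import pickle; m=pickle.load(open("w3.pkl","rb"))
o=get_obs(); p=np.array(o["ee_pos"]);R=np.array(o["ee_rot"])
L=lambda x,y,z:p+R@[x,y,z]
T=np.array(m["T"]); print("cam in tool",(R.T@(T[:3,3]-p)).round(4))
for sx in(17,-17):print(proj(m,[L(sx/1e3,-.005,-.036),L(sx/1e3,.005,-.036)]))
g=cv2.cvtColor(cv2.imread("pics/w3.png"),cv2.COLOR_BGR2GRAY)
for r in(270,280,300,315,320): print(r,g[r,300:345].tolist())
print(g[310:335,320].tolist())
```

```text
cam in tool [ 0.0789  0.001  -0.1423]
[[306.26002884 261.05226731]
 [330.80253779 261.06752593]]
[[307.49507281 328.30577514]
 [329.9627717  328.32969976]]
270 [43, 43, 44, 41, 43, 45, 22, 3, 1, 44, 60, 61, 65, 70, 71, 69, 70, 71, 69, 69, 69, 70, 69, 67, 69, 69, 70, 66, 141, 137, 69, 66, 52, 10, 0, 8, 43, 59, 59, 58, 58, 59, 58, 41, 42]
280 [8, 6, 4, 31, 67, 72, 25, 10, 13, 7, 57, 60, 64, 67, 69, 68, 69, 68, 70, 68, 68, 68, 69, 69, 69, 70, 68, 70, 68, 69, 67, 67, 15, 13, 4, 2, 68, 71, 55, 4, 10, 7, 3, 8, 11]
300 [8, 9, 8, 9, 13, 9, 15, 8, 17, 7, 40, 61, 62, 67, 67, 69, 69, 69, 70, 71, 71, 70, 70, 71, 70, 69, 68, 67, 70, 65, 64, 46, 13, 12, 14, 17, 2, 6, 12, 5, 6, 1, 9, 10, 11]
315 [5, 10, 9, 7, 8, 2, 25, 12, 15, 13, 30, 60, 65, 65, 68, 69, 67, 69, 68, 69, 69, 71, 71, 71, 72, 71, 69, 71, 70, 68, 69, 31, 9, 10, 15, 28, 6, 6, 6, 11, 6, 6, 8, 11, 6]
320 [5, 8, 14, 13, 6, 44, 164, 167, 161, 129, 65, 56, 63, 69, 72, 69, 71, 68, 71, 70, 68, 69, 67, 69, 67, 68, 68, 69, 66, 65, 63, 42, 138, 166, 166, 174, 45, 0, 13, 12, 3, 7, 14, 6, 4]
[70, 70, 71, 70, 69, 69, 68, 68, 68, 67, 68, 69, 68, 69, 68, 78, 151, 165, 164, 164, 165, 163, 163, 163, 163]
```

Request:
jog_arm --steps "-0.002 -0.035 0 0 0 3.7 0;-0.005 -0.07 -0.02 0 0 3.7 0;-0.007 -0.097 -0.05 0 0 3.7 0;-0.007 -0.097 -0.09 0 0 3.7 0;-0.007 -0.097 -0.13 0 0 3.7 0;-0.007 -0.097 -0.16 0 0 3.7 0;-0.007 -0.097 -0.18 0 0 3.7 0;-0.007 -0.097 -0.19 0 0 3.7 0;-0.007 -0.097 -0.19 0 0 3.7 0;-0.007 -0.097 -0.19 0 0 3.7 0"

```text
time_s: 4.88
ee_pos: [0.5373, -0.1082, 0.0891]
ee_rot: [[-0.162, -0.987, 0.0], [-0.987, 0.162, 0.0], [-0.0, -0.0, -1.0]]
ft_force: [1.0, 0.1, -0.9]
opening: 0.111
grip_force: 59.9
```

Run:
```python
from h import *
o=get_obs(); p=np.array(o["ee_pos"]);R=np.array(o["ee_rot"]); print(p.round(4),np.degrees(np.arctan2(-R[1,0],-R[0,0])), "x err vs line",p[0]-(.1642*p[1]+.5534),o["ft_force"])
for n in("wrist","side"):
    cv2.imwrite(f"pics/d_{n}.png",cams.grab_frame(n))
a=cv2.imread("pics/d_wrist.png");b=cv2.imread("pics/d_side.png")
z=lambda i,x,y,w,h,W,H:cv2.convertScaleAbs(cv2.resize(i[y:y+h,x:x+w],(W,H),interpolation=cv2.INTER_CUBIC),alpha=1.4)
cv2.imwrite("pics/dd.png",np.hstack([z(a,220,0,200,300,400,600),z(b,280,120,80,120,400,600)]))
```

```text
[ 0.5373 -0.1082  0.0891] 80.65220403061267 x err vs line 0.0016228469528488665 [ 0.97003591  0.13794204 -0.89276625]
```

View pics/dd.png

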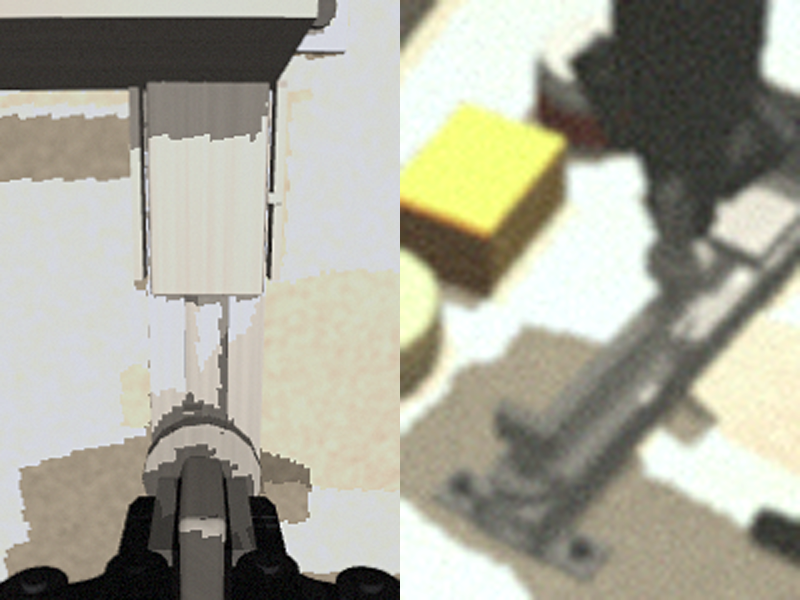

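The view shows the divider's end at zoomed (150-267,295), the slot between (185) and (229), and the held flange's far rim spanning (145-260) above the slot, about in line. No more pictures will be viewed; the rest is done numerically.

Run:
```python
from h import *
m=cams.camera_model("wrist"); o=get_obs(); p=np.array(o["ee_pos"]);R=np.array(o["ee_rot"])
g=cv2.cvtColor(cv2.imread("pics/d_wrist.png"),cv2.COLOR_BGR2GRAY)
for r in(156,160,166,176,185): print(r,g[r,290:355].tolist())
print("flange"); 
for r in(226,230,235): print(r,g[r,285:360].tolist())
print("wing")
for r in(285,): print(r,g[r,300:345].tolist())
print("face",g[140:160,300].tolist(),g[140:160,345].tolist())
t=lambda uv,z:(R.T@(onz(m,[uv],z)[0]-p))[:2].round(4)
for c in(300,310,320,330,340): print(c,"z.03",t((c,176),.03),"flange top z",t((c,230),p[2]-.0257+.008))
print("proj flange rim", proj(m,[p+R@[.0,-.018,.0177],p+R@[.0,.018,.0177],p+R@[.018,0,.0177]]))
```

```text
156 [152, 153, 153, 153, 154, 153, 153, 154, 154, 153, 154, 154, 154, 153, 154, 154, 153, 153, 154, 155, 152, 155, 149, 138, 140, 144, 145, 153, 153, 153, 153, 154, 153, 153, 153, 153, 154, 153, 153, 154, 157, 107, 102, 102, 128, 155, 153, 153, 154, 154, 154, 154, 153, 154, 154, 154, 154, 155, 144, 143, 142, 144, 148, 148, 147]
160 [154, 153, 152, 153, 153, 153, 153, 153, 154, 152, 153, 152, 152, 154, 153, 153, 154, 154, 153, 153, 154, 155, 149, 137, 139, 141, 144, 145, 152, 153, 153, 154, 153, 154, 153, 154, 154, 154, 156, 104, 101, 101, 103, 104, 126, 154, 154, 153, 152, 154, 154, 153, 153, 153, 155, 146, 142, 144, 144, 143, 143, 145, 146, 144, 144]
166 [153, 154, 153, 155, 129, 152, 155, 154, 153, 152, 153, 153, 153, 153, 153, 153, 152, 154, 154, 152, 153, 155, 124, 136, 137, 142, 144, 145, 144, 153, 152, 154, 152, 153, 155, 153, 154, 154, 154, 159, 107, 102, 105, 69, 156, 156, 154, 154, 155, 154, 154, 154, 155, 146, 144, 144, 143, 143, 144, 141, 143, 143, 151, 151, 151]
176 [154, 153, 152, 152, 153, 153, 153, 154, 153, 153, 153, 153, 153, 155, 152, 154, 154, 153, 153, 154, 153, 1
[... 1628 characters left out ...]
, 62, 64, 64, 64, 63, 62, 64, 65, 65, 62, 63, 62, 63, 64, 61, 58, 60, 15, 11, 17, 7, 3, 6, 6, 11, 3, 8, 7, 9, 12]
face [152, 152, 152, 152, 152, 154, 151, 95, 146, 155, 154, 154, 153, 154, 154, 154, 154, 154, 153, 154] [150, 150, 151, 152, 151, 151, 153, 110, 100, 99, 148, 154, 153, 153, 154, 154, 154, 154, 146, 146]
300 z.03 [ 0.0282 -0.0139] flange top z [ 0.006  -0.0114]
310 z.03 [ 0.0282 -0.0068] flange top z [ 0.006  -0.0055]
320 z.03 [0.0282 0.0003] flange top z [0.0061 0.0004]
330 z.03 [0.0283 0.0073] flange top z [0.0061 0.0063]
340 z.03 [0.0283 0.0144] flange top z [0.0061 0.0122]
proj flange rim [[289.16199395 239.22662264]
 [349.40096351 239.31211299]
 [319.25343637 211.06661427]]
```

Request:
jog_arm --steps "-0.0013 0.0002 -0.008 0 0 0 0;-0.0013 0.0002 -0.014 0 0 0 0;-0.0013 0.0002 -0.016 0 0 0 0;-0.0013 0.0002 -0.018 0 0 0 0;-0.0013 0.0002 -0.02 0 0 0 0;-0.0013 0.0002 -0.021 0 0 0 0;-0.0013 0.0002 -0.022 0 0 0 0;-0.0013 0.0002 -0.022 0 0 0 0"

```text
time_s: 5.65
ee_pos: [0.5353, -0.109, 0.0665]
ee_rot: [[-0.164, -0.986, -0.0], [-0.986, 0.164, 0.0], [-0.0, 0.0, -1.0]]
ft_force: [-0.5, -0.1, -0.6]
opening: 0.109
grip_force: 60.0
```

Request:
jog_arm --steps "0 0 -0.002 0 0 0 0;0 0 -0.004 0 0 0 0;0 0 -0.006 0 0 0 0;0 0 -0.007 0 0 0 0;0 0 -0.008 0 0 0 0;0 0 -0.009 0 0 0 0;0 0 -0.009 0 0 0 0"

```text
time_s: 6.23
ee_pos: [0.5352, -0.1089, 0.0574]
ee_rot: [[-0.164, -0.986, -0.0], [-0.986, 0.164, 0.0], [-0.0, 0.0, -1.0]]
ft_force: [0.2, -0.3, -2.0]
opening: 0.11
grip_force: 60.0
```

Request:
jog_arm --steps "0 0 -0.0005 0 0 0 0;0 0 -0.001 0 0 0 0;0 0 -0.0015 0 0 0 0;0 0 -0.002 0 0 0 0;0 0 -0.002 0 0 0 0;0 0 -0.002 0 0 0 0"

```text
time_s: 6.73
ee_pos: [0.5355, -0.109, 0.0559]
ee_rot: [[-0.164, -0.986, 0.0], [-0.986, 0.164, -0.0], [-0.0, -0.0, -1.0]]
ft_force: [-0.2, 0.8, -0.0]
opening: 0.102
grip_force: 60.3
```

Request:
jog_arm --steps "0 0 -0.0005 0 0 0 0;0 0 -0.001 0 0 0 0;0 0 -0.0015 0 0 0 0;0 0 -0.0015 0 0 0 0;0 0 -0.0015 0 0 0 0"

```text
time_s: 7.15
ee_pos: [0.5355, -0.109, 0.0558]
ee_rot: [[-0.164, -0.986, 0.001], [-0.986, 0.164, -0.0], [0.0, -0.001, -1.0]]
ft_force: [-2.8, 1.1, 9.3]
opening: 0.108
grip_force: 61.6
```

Request:
jog_arm --steps "-0.0005 -0.003 0.001 0 0 0 0;-0.0011 -0.0069 0.001 0 0 0 0;-0.0018 -0.0109 0.001 0 0 0 0;-0.0024 -0.0148 0.001 0 0 0 0;-0.0031 -0.0187 0.001 0 0 0 0;-0.0036 -0.0217 0.001 0 0 0 0;-0.0039 -0.0237 0.001 0 0 0 0;-0.0039 -0.0237 0.001 0 0 0 0;-0.0039 -0.0237 0.001 0 0 0 0"

```text
time_s: 7.9
ee_pos: [0.5325, -0.1331, 0.0558]
ee_rot: [[-0.164, -0.986, 0.002], [-0.986, 0.164, 0.0], [-0.0, -0.002, -1.0]]
ft_force: [1.3, 2.1, 5.7]
opening: 0.106
grip_force: 60.7
```

Run:
```python
from h import *
m=cams.camera_model("wrist"); o=get_obs(); p=np.array(o["ee_pos"]);R=np.array(o["ee_rot"]); print(p,o["ft_force"])
im=cams.grab_frame("wrist"); cv2.imwrite("pics/e.png",im); g=cv2.cvtColor(im,cv2.COLOR_BGR2GRAY)
e=proj(m,[p+R@[.018,0,.0177],p+R@[.024,0,.0137],p+R@[.018,-.01,.0137],p+R@[.024,-.01,.0137]]); print(e)
for c in(302,322,342): print(c,g[150:240,c].tolist())
for r in(160,185,190,195): print("z.042 row",r,(R.T@(onz(m,[(320,r)],.042)[0]-p))[:2],"z.038 ",(R.T@(onz(m,[(320,r)],.038)[0]-p))[0])
```

```text
[ 0.53248709 -0.13308269  0.05584676] [1.30233645 2.09970834 5.72283024]
[[319.2253308  211.1174463 ]
 [319.1729422  203.59529757]
 [301.50273906 213.59377404]
 [301.29483739 203.5742522 ]]
302 [154, 155, 154, 154, 153, 154, 154, 155, 156, 154, 154, 154, 154, 154, 154, 153, 153, 152, 154, 152, 153, 153, 153, 154, 154, 154, 154, 153, 154, 154, 152, 153, 153, 152, 152, 152, 153, 152, 152, 151, 153, 153, 152, 152, 154, 152, 152, 152, 151, 153, 153, 133, 156, 156, 157, 158, 156, 158, 157, 158, 157, 157, 159, 163, 123, 58, 46, 45, 95, 131, 132, 129, 129, 129, 128, 130, 130, 129, 131, 130, 133, 83, 67, 66, 67, 67, 69, 68, 60, 53]
322 [153, 152, 152, 151, 153, 152, 152, 152, 151, 151, 150, 152, 152, 152, 151, 149, 151, 150, 150, 150, 150, 150, 149, 151, 151, 150, 150, 149, 151, 151, 150, 150, 149, 150, 149, 150, 149, 149, 149, 148, 149, 150, 149, 151, 132, 128, 130, 128, 130, 128, 131, 119, 87, 74, 74, 76, 79, 80, 66, 57, 57, 55, 112, 136, 134, 132, 132, 133, 132, 131, 133, 136, 80, 69, 69, 68, 71, 68, 67, 56, 58, 57, 58, 58, 56, 56, 58, 57, 57, 57]
342 [154, 154, 155, 154, 154, 154, 154, 154, 154, 155, 154, 154, 155, 154, 154, 153, 155, 154, 155, 156, 138, 136, 135, 134, 154, 155, 156, 137, 135, 135, 135, 135, 133, 134, 133, 134, 135, 134, 134, 135, 134, 133, 133, 134, 133, 135, 134, 134, 134, 132, 136, 120, 140, 141, 142, 142, 143, 142, 141, 142, 141, 141, 141, 143, 142, 145, 147, 89, 55, 51, 61, 110, 131, 132, 130, 131, 128, 130, 128, 130, 131, 129, 128, 129, 129, 129, 130, 134, 70, 55]
z.042 row 160 [0.04861565 0.00046223] z.038  0.04785321314880474
z.042 row 185 [0.03475288 0.00046216] z.038  0.033635326943230424
z.042 row 190 [0.0318918  0.00046213] z.038  0.030700961012686483
z.042 row 195 [0.02899973 0.00046209] z.038  0.027734806011932886
```

Request:
jog_arm --steps "-0.0003 -0.002 0.0005 0 0 0 0;-0.0006 -0.0035 0.0005 0 0 0 0;-0.0008 -0.005 0.0005 0 0 0 0;-0.0009 -0.0055 0.0005 0 0 0 0;-0.0009 -0.0055 0.0005 0 0 0 0;-0.0009 -0.0055 0.0005 0 0 0 0"

```text
time_s: 8.45
ee_pos: [0.5308, -0.1383, 0.0558]
ee_rot: [[-0.164, -0.986, 0.001], [-0.986, 0.164, -0.0], [0.0, -0.001, -1.0]]
ft_force: [0.4, 2.1, 5.0]
opening: 0.11
grip_force: 60.8
```

Request:
jog_arm --steps "-0.0001 -0.0005 0 0 0 0 0;-0.0001 -0.0005 0 0 0 0 0;-0.0001 -0.0005 0 0 0 0 0"

```text
time_s: 8.7
ee_pos: [0.5308, -0.1385, 0.0559]
ee_rot: [[-0.164, -0.986, 0.001], [-0.986, 0.164, 0.0], [-0.0, -0.001, -1.0]]
ft_force: [0.8, 3.1, 5.6]
opening: 0.107
grip_force: 60.8
```

Request:
jog_arm --steps "-0.0001 -0.0005 0 0 0 0 0;-0.0001 -0.0005 0 0 0 0 0;-0.0001 -0.0005 0 0 0 0 0"

```text
time_s: 8.95
ee_pos: [0.5307, -0.139, 0.0558]
ee_rot: [[-0.164, -0.986, 0.001], [-0.986, 0.164, 0.0], [-0.0, -0.001, -1.0]]
ft_force: [1.1, 3.2, 4.9]
opening: 0.112
grip_force: 60.8
```

Request:
jog_arm --steps "-0.0001 -0.0004 0.0004 0 0 0 0;-0.0001 -0.0004 0.0004 0 0 0 0;-0.0001 -0.0004 0.0004 0 0 0 0"

```text
time_s: 9.2
ee_pos: [0.5301, -0.1398, 0.0558]
ee_rot: [[-0.164, -0.986, -0.0], [-0.986, 0.164, -0.0], [0.001, 0.0, -1.0]]
ft_force: [1.3, 1.8, 3.2]
opening: 0.11
grip_force: 60.6
```

Request:
jog_arm --steps "-0.0001 -0.0005 0 0 0 0 0;-0.0001 -0.0005 0 0 0 0 0;-0.0001 -0.0005 0 0 0 0 0"

```text
time_s: 9.45
ee_pos: [0.53, -0.1401, 0.0559]
ee_rot: [[-0.164, -0.986, -0.0], [-0.986, 0.164, 0.0], [0.0, 0.0, -1.0]]
ft_force: [0.4, 1.9, 3.4]
opening: 0.105
grip_force: 60.6
```

```bash
cat > gap.py <<'E'
from h import *
m=cams.camera_model("wrist"); o=get_obs(); p=np.array(o["ee_pos"]);R=np.array(o["ee_rot"])
g=cv2.cvtColor(cams.grab_frame("wrist"),cv2.COLOR_BGR2GRAY).astype(float)
u=np.array([.1642,1,0])/1.0134
for c in (302,342):
    print(c,g[190:222,c].astype(int).tolist())
for r in (205,207,209,211,213): P=onz(m,[(320,r)],.042)[0]; print(r,"s",round(P@u,4),"gap to flange",round(-(P-p)@u-.018,4))
print("s",p@u,o["ft_force"])
E
python3 gap.py
```

```text
302 [146, 146, 146, 145, 146, 148, 147, 147, 146, 147, 146, 146, 145, 146, 146, 146, 146, 147, 145, 146, 145, 146, 150, 131, 112, 57, 33, 34, 92, 127, 127, 126]
342 [130, 131, 130, 130, 128, 130, 130, 130, 128, 128, 129, 130, 129, 130, 131, 129, 130, 127, 129, 129, 130, 129, 133, 117, 140, 144, 145, 87, 50, 51, 55, 104]
205 s -0.0755 gap to flange 0.0051
207 s -0.0743 gap to flange 0.0039
209 s -0.0731 gap to flange 0.0027
211 s -0.0719 gap to flange 0.0015
213 s -0.0707 gap to flange 0.0003
s -0.05237951686917993 [0.40797841 1.85849657 3.39534962]
```

Request:
jog_arm --steps "-0.0001 -0.0005 0 0 0 0 0;-0.0001 -0.0005 0 0 0 0 0;-0.0001 -0.0005 0 0 0 0 0"

```text
time_s: 9.75
ee_pos: [0.5299, -0.1404, 0.0559]
ee_rot: [[-0.164, -0.986, -0.0], [-0.986, 0.164, 0.0], [-0.0, 0.0, -1.0]]
ft_force: [0.6, 3.2, 2.5]
opening: 0.104
grip_force: 60.5
```

Request:
jog_arm --steps "-0.0001 -0.0005 0 0 0 0 0;-0.0001 -0.0005 0 0 0 0 0;-0.0001 -0.0005 0 0 0 0 0"

```text
time_s: 10.0
ee_pos: [0.5299, -0.1405, 0.0559]
ee_rot: [[-0.164, -0.986, -0.0], [-0.986, 0.164, 0.001], [-0.001, 0.0, -1.0]]
ft_force: [0.8, 4.9, 1.5]
opening: 0.109
grip_force: 60.5
```

Request:
jog_arm --steps "0 -0.0003 0 0 0 0 0;0 -0.0003 0 0 0 0 0;0 -0.0003 0 0 0 0 0"

```text
time_s: 10.25
ee_pos: [0.5299, -0.1406, 0.0559]
ee_rot: [[-0.164, -0.987, -0.0], [-0.987, 0.164, 0.002], [-0.002, 0.0, -1.0]]
ft_force: [1.7, 6.1, 1.9]
opening: 0.112
grip_force: 60.5
```

Request:
jog_arm --steps "0.0001 0.0007 -0.0006 0 0 0 0;0.0001 0.0007 -0.0008 0 0 0 0;0.0001 0.0007 -0.0008 0 0 -5 0;0.0001 0.0007 -0.0008 0 0 -10 0;0.0001 0.0007 -0.0008 0 0 -15 0;0.0001 0.0007 -0.0008 0 0 -20 0;0.0001 0.0007 -0.0008 0 0 -25 0;0.0001 0.0007 -0.0008 0 0 -30 0"

```text
time_s: 10.92
ee_pos: [0.5317, -0.1408, 0.0559]
ee_rot: [[-0.638, -0.77, 0.003], [-0.77, 0.638, -0.0], [-0.002, -0.003, -1.0]]
ft_force: [3.5, 4.6, 2.8]
opening: 0.105
grip_force: 60.4
```

Request:
jog_arm --steps "-0.0004 0.0002 0 0 0 -5 0;-0.0004 0.0002 0 0 0 -10 0;-0.0004 0.0002 0 0 0 -15 0;-0.0004 0.0002 0 0 0 -20 0;-0.0004 0.0002 0 0 0 -25 0;-0.0004 0.0002 0 0 0 -30 0;-0.0004 0.0002 0 0 0 -30 0"

```text
time_s: 11.5
ee_pos: [0.5313, -0.1406, 0.056]
ee_rot: [[-0.937, -0.349, 0.003], [-0.349, 0.937, -0.0], [-0.003, -0.001, -1.0]]
ft_force: [3.1, 4.6, 3.0]
opening: 0.113
grip_force: 60.5
```

Request:
jog_arm --steps "0 0.0002 -0.0004 0 0 -5 0;0 0.0002 -0.0004 0 0 -10 0;0 0.0002 -0.0004 0 0 -15 0;0 0.0002 -0.0004 0 0 -20 0;0 0.0002 -0.0004 0 0 -25 0;0 0.0002 -0.0004 0 0 -29 0;0 0.0002 -0.0004 0 0 -30 0;0 0.0002 -0.0004 0 0 -30 0"

```text
time_s: 12.17
ee_pos: [0.5307, -0.1403, 0.0559]
ee_rot: [[-0.986, 0.164, 0.002], [0.164, 0.986, -0.0], [-0.002, 0.0, -1.0]]
ft_force: [1.4, 3.5, 6.4]
opening: 0.106
grip_force: 60.9
```

Run:
```python
from h import *
o=get_obs(); print(o["ft_torque"],o["q"],o["ft_force"])
```

```text
[ 1.00390826 -0.22550679  0.01301701] [-1.48223250e+01  2.69833591e+01 -8.29406997e+00  5.45858386e+01
  1.70405439e-02 -5.37153682e+00] [1.42931842 3.47111865 6.39458628]
```

Request:
jog_arm --steps "0 0 0.001 0 0 0 0;0 0 0.002 0 0 0 0;0 0 0.003 0 0 0 0;0 0 0.004 0 0 0 0;0 0 0.0045 0 0 0 0;0 0 0.005 0 0 0 0;0 0 0.005 0 0 0 0"

```text
time_s: 12.75
ee_pos: [0.5294, -0.1402, 0.0588]
ee_rot: [[-0.986, 0.164, -0.001], [0.164, 0.986, 0.0], [0.001, 0.0, -1.0]]
ft_force: [4.8, 2.7, -8.4]
opening: 0.108
grip_force: 59.1
```

Request:
jog_arm --steps "0 0 0.0004 0 0 0 0;0 0 0.0004 0 0 0 0;0 0 -0.002 0 0 0 0;0 0 -0.004 0 0 0 0;0 0 -0.0048 0 0 0 0;0 0 -0.0048 0 0 0 0;0 0 -0.0048 0 0 0 0"

```text
time_s: 13.33
ee_pos: [0.5297, -0.1402, 0.0558]
ee_rot: [[-0.986, 0.164, 0.001], [0.164, 0.986, 0.0], [-0.001, 0.0, -1.0]]
ft_force: [0.9, 5.6, 5.3]
opening: 0.109
grip_force: 60.9
```

Run:
```python
from h import *
o=get_obs(); p=np.array(o["ee_pos"]); print(p,o["ft_force"])
im=cams.grab_frame("scene"); cv2.imwrite("pics/f_scene.png",im)
a=cv2.imread("pics/scene0.png")
m=cams.camera_model("scene")
# divider plate shift: phase correlation of the plate patch between start and now
x,y,w,h=256,142,36,32
f=lambda i:cv2.cvtColor(i,cv2.COLOR_BGR2GRAY)[y:y+h,x:x+w].astype(np.float32)
print("plate shift px",cv2.phaseCorrelate(f(a),f(im),cv2.createHanningWindow((w,h),cv2.CV_32F)))
q=proj(m,[[.515,-.2,.07],[.515-.00162,-.2099,.07]]);print("10 mm =",q[1]-q[0],q[0])
```

```text
[ 0.52968469 -0.14018836  0.05584666] [0.88779562 5.63575012 5.31733412]
plate shift px ((-0.1148233513509318, 0.03722950321433949), 0.7249486529164844)
10 mm = [-1.35439272 -2.35318083] [289.50709314 157.24414414]
```

Request:
jog_arm --steps "0 0.0004 0.0003 0 0 0 0;0 0.0004 0.0003 0 0 0 0;0 0.0004 0.0003 0 0 0 15;0 0.0004 0.0003 0 0 0 25;0 0.0004 0.0003 0 0 0 35;0 0.0004 0.0003 0 0 0 40;0 0.0004 0.0003 0 0 0 40;0 0.0004 0.0003 0 0 0 40"

```text
time_s: 14.05
ee_pos: [0.5293, -0.1402, 0.055]
ee_rot: [[-0.986, 0.165, -0.001], [0.165, 0.986, -0.0], [0.001, -0.001, -1.0]]
ft_force: [0.5, 1.1, -0.0]
opening: 0.402
grip_force: 0.0
```

Request:
jog_arm --steps "0 0 0.01 0 0 0 40;0 0 0.03 0 0 0 40;0 0 0.06 0 0 0 40;0 0 0.09 0 0 0 40;0 0 0.12 0 0 0 40;0 0 0.14 0 0 0 40;0 0 0.15 0 0 0 40;0 0 0.15 0 0 0 40;0 0 0.15 0 0 0 40"

```text
time_s: 14.8
ee_pos: [0.5295, -0.1399, 0.2053]
ee_rot: [[-0.986, 0.164, 0.0], [0.164, 0.986, -0.0], [-0.0, -0.0, -1.0]]
ft_force: [-0.0, 0.0, -0.6]
opening: 0.399
grip_force: 0.0
```

Run:
```python
from h import *
m=cams.camera_model("wrist"); o=get_obs(); p=np.array(o["ee_pos"]);R=np.array(o["ee_rot"]); print(p,o["ft_force"])
im=cams.grab_frame("wrist"); cv2.imwrite("pics/g.png",im)
print(proj(m,[[.53,-.1405,.092],[.53,-.1405,.038]]))
# wing top: project corners expected, then check brightness blob
u=np.array([.162,.9868,0]);v=np.array([.9868,-.162,0])
c=np.array([.53,-.1405,.092])
print(proj(m,[c+v*a+u*b for a in(-.017,.017) for b in(-.005,.005)]).round(1))
g=cv2.cvtColor(im,cv2.COLOR_BGR2GRAY); q=proj(m,[c])[0].astype(int); print(q)
np.set_printoptions(linewidth=250)
print(g[q[1]-30:q[1]+31:3,q[0]-40:q[0]+41:2])
```

```text
[ 0.52954022 -0.13988477  0.20525326] [-0.03904375  0.03863644 -0.64207853]
[[319.7171686  193.77218192]
 [319.82364307 178.84530372]]
[[314.  175.5]
 [325.3 175.5]
 [314.4 211.3]
 [325.2 211.3]]
[319 193]
[[ 80  80  74  78  78  79  79  81  76  66  74  76  49  98 152 143 146  76  98 126 122 129 126 118  39  81 156 153 153 152 152 152 151 152 153 153 152 152 152 152 152]
 [149 149 148 150 149 149 150 150 150 149 151 152 124 101 100  85 125 147 126 130 130  70  63  91  90  90  66  69 114 154 152 152 151 153 153 153 152 151 154 152 152]
 [150 149 150 150 151 152 150 151 151 150 151 151 132 104  82 149 149 148 155  49  49  50  47  39  97  91  94  92  93 104 149 154 154 153 153 153 152 153 153 153 152]
 [148 149 149 147 150 149 149 151 151 151 151 151 137  85 152 148 150 147 119  52  53  53  50  38  95  89  95  93  86 105 106 103 155 152 153 152 153 153 152 153 152]
 [148 147 149 147 148 148 148 149 149 148 147 150 143 134 149 147 148 148  82 102 105 100 103  83  94  90  94  92  90  89  78  77 144 140 142 141 143 144 140 142 142]
 [149 147 147 147 148 148 148 147 148 148 148 149 147  85 1
[... 1913 characters left out ...]
52 152 152 151 153 153 154 152]
 [152 152 153 152 151 152 151 151 151 152 153 152 152 152 151 152 151 153 152 152 152 153 151 153 153 152 153 152 153 152 152 151 152 152 152 153 152 151 153 153 152]
 [153 152 152 151 152 152 152 152 151 152 153 152 152 152 152 151 152 151 152 152 151 152 153 152 152 153 152 151 152 152 151 152 151 152 153 152 152 152 152 150 152]
 [152 151 152 152 151 151 152 152 151 151 152 152 152 151 152 151 151 152 152 153 152 152 151 152 153 152 152 152 151 152 153 152 153 152 152 152 153 151 153 153 151]
 [152 152 151 152 152 151 152 154 152 152 152 151 152 152 150 152 152 152 151 152 153 152 152 152 152 152 151 152 150 152 153 151 153 153 152 153 153 153 153 153 153]]
```

```bash
python3 -c "
from h import *
print(order.finish_job())"
```

```text
the job is handed in; nothing more can be done
None
```

The job is handed in and no verdict came back: the post sits caught and flush in the rail with its wing across, pressed against the divider. The tug lifted it 2.9 mm at about 8 N, and the divider showed no measurable shift before I let go.

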